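# Dock the vial tray in its loading bed

### The job

With the fingertips, push the white vial tray with the blue lip along the rails of its loading bed until it drops into the locating notches; then push the red lock slide fully home, so that its steel tongue lies over the tray's front edge. Only push, do not lift the tray, do not touch the vials in it, which must stay upright in their holes, and leave everything else on the bench where it is.

Things in the scene. Friction and masses are not known exactly. Their poses are not given: they have to be found in the camera images.
- rack: grey and aluminium loading bed fixed to the worktop, plate 8 mm thick, x = -200 to +172 mm, 166 mm wide. Origin on the worktop under the centre of the docked tray's place; x runs along the rails in the push direction (roughly to the robot's left), y across, z up. Side guides at |y| = 61 to 72 mm, x = -190 to +95, 34 mm high. Lock pedestal at x = 103 to 163, |y| up to 21, 44 mm high.
- notch (a point): notch in one rail (bed x = +65, y = +48 mm), at the level of the rail tops, 22 mm above the worktop. The two rails, 16 mm wide, run at y = +-48 mm from x = -185 to +94; each has two notches, 11 mm wide, at x = -65 and +65, with blue marks on the guides beside them.
- tray: loose white vial tray, 170 mm along the rails, 120 wide, 12 thick, about 0.5 kg, six round holes, four with vials. Origin at the centre of the plate's underside; x = push direction, z up. Two 8 mm cross pins lie under it at x = -65 and +65 mm. It starts 45 to 90 mm short, pins on the rails, origin 30 mm above the worktop; once the pins drop into the notches the origin is at 22 mm.
- tray_push (a point): centre of the tray's upright rear end face (tray x = -85 mm), 7 mm above the plate's underside; with the blue lip, which rises 8 mm above the plate, the face is 20 mm high and 110 mm wide. Push it in the tray's +x. Sliding takes roughly 2 to 6 N; after the drop the notches stop the tray and the resistance rises steeply. A low push is steadier.
- lock (a joint): red lock slide at the +x end of the bed: 0 = open (starts at 0 to 0.004), 0.024 m = fully home; it grows as the slide moves in the bed's -x. Friction about 1.5 N; it stays where it is left. Its steel tongue, 5 mm thick, underside 37 mm above the worktop, overlaps the docked tray by about 12 mm when home; it strikes the tray's edge if the tray has not dropped.
- lock_post (a point): centre of the outer (bed +x) face of the lock slide's red thumb post; the post is 12 mm thick along x, 28 mm wide, and its face spans 42 to 70 mm above the worktop, this point being at 57 mm. Push it in the bed's -x. It moves with the slide; the pedestal below it is 44 mm high.
- vial_0: clear vial with black cap, 25 mm wide, about 58 mm tall, standing 3 mm above the tray's underside in a 9 mm deep hole at tray x = 2, y = -27 mm; origin under its centre, z up
- vial_1: clear vial with black cap, 25 mm wide, about 58 mm tall, standing 3 mm above the tray's underside in a 9 mm deep hole at tray x = 44, y = -27 mm; origin under its centre, z up
- vial_2: clear vial with black cap, 25 mm wide, about 58 mm tall, standing 3 mm above the tray's underside in a 9 mm deep hole at tray x = 2, y = 27 mm; origin under its centre, z up
- vial_3: clear vial with black cap, 25 mm wide, about 58 mm tall, standing 3 mm above the tray's underside in a 9 mm deep hole at tray x = 44, y = 27 mm; origin under its centre, z up
- boat: white square plastic weighing boat, 67x67x16 mm, behind the bed to the right; origin at the centre of its underside. A bystander.
- jar: clear powder jar with white cap, 52 mm wide, 82 mm tall, behind the bed to the right; origin under its centre. A bystander.
- gel_jar: clear jar with wide white cap, 50 mm wide, 66 mm tall, right of the bed; origin under its centre. A bystander.
- hdpe_jar: translucent white jar, 57 mm wide, 98 mm tall, at the right rear; origin under its centre. A bystander.
- marker: black and white marker, 12x133x13 mm, lying at the far right. A bystander.
- beaker_small: small glass beaker, 71x74x85 mm, left rear; origin under its centre. A bystander.

How it is judged:
On the way, in this order (a step that is already met when the one before it is completed fails the run):
1. the tray has dropped into the notches while the lock is still open (z of tray in the frame of rack between 0.0195 and 0.0245 m and x of tray in the frame of rack between -0.005 and 0.005 m and y of tray in the frame of rack between -0.004 and 0.004 m and angle between the z axis of tray and the z axis of rack, either way round below 0.03 rad and value of joint lock below 0.01 m), for 0.2 s.
2. the lock slide is pushed home over the tray (z of tray in the frame of rack between 0.0195 and 0.0245 m and x of tray in the frame of rack between -0.005 and 0.005 m and y of tray in the frame of rack between -0.004 and 0.004 m and angle between the z axis of tray and the z axis of rack, either way round below 0.03 rad and value of joint lock above 0.02 m), for 0.2 s.
At the end, for the whole second after the job is handed in: The tray rests flat in the notches (within 5 mm along the rails, 4 mm across, its underside 19.5 to 24.5 mm above the worktop, level within 0.03 rad), at rest; the lock slide is past 20 of its 24 mm; all four vials stand in their holes within 0.15 rad of upright (all of step 2 and linear speed of tray below 0.01 m/s and angle between each of vial_0, vial_1, vial_2, vial_3's own z axis and vertical below 0.15 rad and z of vial_0 in the frame of tray between -0.002 and 0.008 m and z of vial_1 in the frame of tray between -0.002 and 0.008 m and z of vial_2 in the frame of tray between -0.002 and 0.008 m and z of vial_3 in the frame of tray between -0.002 and 0.008 m); the robot touches nothing.
It fails at once if the tray is lifted off its rails or carried (z of tray in the frame of rack above 0.04 m).
It fails at once if a vial is touched by the robot (contact force between any of the fingers, the arm and vial_0 above 0.3 N or contact force between any of the fingers, the arm and vial_1 above 0.3 N or contact force between any of the fingers, the arm and vial_2 above 0.3 N or contact force between any of the fingers, the arm and vial_3 above 0.3 N).
It fails at once if a vial tips or leaves its hole (angle between any of vial_0, vial_1, vial_2, vial_3's own z axis and vertical above 0.4 rad or z of any of vial_0, vial_1, vial_2, vial_3 in the frame of tray above 0.012 m).
It fails at once if a bystander is disturbed (moved more than 15 mm) (distance of any of boat, jar, gel_jar, hdpe_jar, marker, beaker_small from where it was at the start of the episode above 0.015 m).
It also fails if it takes over 51 s, if anything falls off the work surface, if the arm or the gripper's body presses on something with over 40 N, if the wrist force passes 120 N, or if a joint passes its speed limit or range.

### The arm

A 7-joint arm with a two-finger parallel gripper is mounted at the origin on a cart in front of the work surface, level with it; the furniture and walls round the work are solid. World frame = base frame: x ahead of the robot, y to its left, z up, the work surface at z = 0. Lengths are in m, angles in rad, forces in N, time in s.
With the tool pointing down it reaches from about 0.425 to 0.925 m from the base axis. Payload 6.8 kg.
Tool frame: the origin (TCP) lies on the centre line of the jaws, within the pads' length; the fingertips stand 22 mm ahead of it and the grasp point (between the pads) lies 3 mm ahead of it; z points along the fingers, y is the line along which they close (so a half turn about z gives the same grasp; the last joint's range is limited). The gripper opens to 88 mm and grips with 3 to 60 N. Pads are 20 mm wide; open, the fingers measure 115 mm over their backs; the gripper's body (75 mm by 178 mm) begins 61 mm behind the grasp point.
Start: joints at [1.238, 0.477, 0.022, 1.555, -0.011, 1.109, -0.083], TCP at [0.15, -0.658, 0.245] pointing down, gripper open.
Joint ranges: [-2.96, 2.96], [-0.34, 2.1], [-1.41, 1.46], [0.24, 2.44], [-1.37, 4.51], [0.17, 1.92], [-2.96, 2.96]. Speed limits (rad/s): [2.39, 2.39, 3.14, 3.14, 3.14, 3.14, 3.14].

### API

Orientations are given as a unit quaternion [w, x, y, z].
In Python, from bench import ctrl gives the robot as it stands.
- The arm moves only by the tool carry_out, never from a script. Its argument "deltas" is a list of rows, each an object with "twist": the turn, a rotation vector about the tool's x, y, z in degrees, a list of three; "offset": the shift along the tool's x, y, z in cm, a list of three; "jaw": the opening, from 0 (shut) to 1 (fully open). In form: [{"twist": [wx, wy, wz], "offset": [x, y, z], "jaw": jaw}, ...]. A call has 1 to 20 rows; each row is the pose to reach, as a shift and turn from the pose commanded when the call began, along the tool's axes at that moment; what a row does not reach only later rows make up. A row lasts 1/10 s, in which the tool goes at most 50 mm and 8.59 degrees, less where a joint would pass 70% of its speed; a pose out of reach is approached as far as the arm can. A call with a gripper value outside its range is refused whole. The fingers move at their own pace and stop on an object; "newtons" is the grip in N (left out, the last holds). Time passes only in rows, so rows that repeat a pose let the fingers close. It gives the time, the measured TCP pose, the force, the opening and the grip force at its end, in the units of the state.
- ctrl.sense(): the state, without advancing time (a new reading comes with each control period).
- ctrl.camera(name): name is "scene" or "top" or "wrist"; returns a dict with "color" (420x560x3 uint8, blue, green, red), "fx", "fy", "cx", "cy" (pixels), "origin" and "attitude" of the camera in the world. Camera axes: x right, y up, looking along -z (the intrinsics and any distortion apply to the point x, -y, -z); pixel columns grow to the right and rows downward; lengths in m; the calibration is good to about 2 mm. A picture is of the moment at which its call begins. There is no depth.
- ctrl.job_done(): hands the job in; it is judged then, once.
The state is a dict: "time": time; "joints": joint angles; "dq": joint speeds; "joint_efforts": joint torques, N m; "tcp_pos": TCP position; "tool_rot": TCP orientation; "ft_force": force on the tool from outside, world axes, zero at the start; "moment": the same for the moment, N m; "finger_gap": finger opening in m; "grasp_force": force on a finger pad.
Only numpy, scipy, OpenCV 4.12 (cv2) and the standard library are available. Lean on these libraries where they do the work, as an engineer would, in place of code of your own. Each camera call takes 0.05 s, during which the arm holds its last target. There are 200 camera calls.

## Working session

There is one attempt and no reset: what is moved stays moved. The work goes in short steps, Python scripts to look and compute and a tool call to move; the robot and the scene stay as the last step left them, time stands still between calls to the robot, and variables do not carry over. Pictures are saved under pics/ and viewed, at most 10 in all, crops included, and the job is handed in when it is done.

Besides the shell and the picture viewer there is one more tool, called after "Emit:" as name([rows], argument=value, ...), one row to a line, values as JSON. carry_out: Moves the arm, as the interface text tells. Its arguments: {"type":"object","properties":{"deltas":{"type":"array","items":{"type":"object","properties":{"twist":{"type":"array","items":{"type":"number"}},"offset":{"type":"array","items":{"type":"number"}},"jaw":{"type":"number"}}}},"newtons":{"type":"number"}},"required":["deltas"]}

```bash
mkdir -p pics; ls
python3 - <<'E'
from bench import ctrl
import cv2,numpy as np
s=ctrl.sense();print({k:np.round(v,3).tolist() for k,v in s.items()})
for n in("scene","top"):
    c=ctrl.camera(n);cv2.imwrite(f"pics/{n}0.png",c["color"])
    print(n,{k:np.round(v,4).tolist() for k,v in c.items() if k!="color"})
E
```

```text
pics
{'time': 0.0, 'joints': [1.238, 0.478, 0.022, 1.556, -0.011, 1.109, -0.083], 'dq': [0.0, -0.001, 0.001, 0.001, 0.0, 0.001, 0.001], 'joint_efforts': [-0.001, -58.285, 1.534, -27.26, -0.054, 0.017, 0.0], 'tcp_pos': [0.15, -0.657, 0.244], 'tool_rot': [-0.001, 0.994, 0.112, -0.0], 'ft_force': [0.466, 0.74, 0.916], 'moment': [-0.043, -0.014, -0.026], 'grasp_force': 0.0, 'finger_gap': 0.088}
scene {'fx': 417.2928, 'fy': 417.2928, 'cx': 282.7214, 'cy': 201.2379, 'origin': [-0.1422, 0.4753, 0.8022], 'attitude': [-0.3569, -0.1817, 0.4054, 0.8217]}
top {'fx': 531.7351, 'fy': 531.7351, 'cx': 277.882, 'cy': 205.628, 'origin': [0.475, -0.1926, 1.4874], 'attitude': [0.7124, 0.0309, -0.018, -0.7008]}
```

View pics/scene0.png

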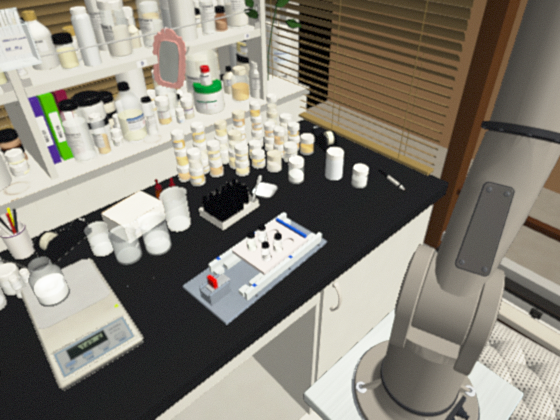

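View pics/top0.png

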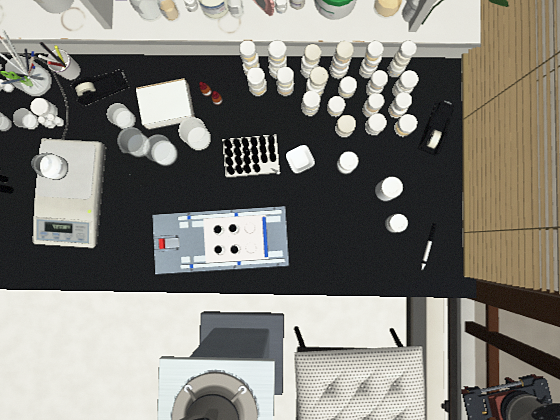

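The scene view shows the bed with its red post at (212,282) and the tray with vials near (265,245). In the top view the bed spans (153–288, 207–272), with the red post at about (162,243), the blue lip at about (264,237) and the vial caps at (217–233, 228–250). Next I'll measure bed and tray in the top view.

```bash
cat > h.py <<'E'
from bench import ctrl
import cv2,numpy as np
from scipy.spatial.transform import Rotation as R
def rot(q): return R.from_quat(np.r_[q[1:],q[0]])
def cast(c,px,z):
    px=np.atleast_2d(px).astype(float)
    d=np.c_[(px[:,0]-c["cx"])/c["fx"],-(px[:,1]-c["cy"])/c["fy"],-np.ones(len(px))]
    d=rot(c["attitude"]).apply(d);o=np.array(c["origin"])
    return o+d*((z-o[2])/d[:,2])[:,None]
def proj(c,p):
    q=rot(c["attitude"]).inv().apply(np.atleast_2d(p)-np.array(c["origin"]))
    return np.c_[c["cx"]-c["fx"]*q[:,0]/q[:,2],c["cy"]+c["fy"]*q[:,1]/q[:,2]]
def blobs(m,amin=4):
    n,l,s,ce=cv2.connectedComponentsWithStats(m.astype(np.uint8),connectivity=8)
    return [(s[i,4],ce[i],l==i) for i in range(1,n) if s[i,4]>=amin]
def masks(img):
    h=cv2.cvtColor(img,cv2.COLOR_BGR2HSV);H,S,V=cv2.split(h)
    return (H>100)&(H<130)&(S>130)&(V>60), ((H<8)|(H>172))&(S>130)&(V>80), (H>95)&(H<125)&(S>20)&(S<110)&(V>70),h
E
python3 - <<'E'
from h import *
for n in("top","scene"):
    c=ctrl.camera(n);im=c["color"]
    b,r,g,h=masks(im)
    print(n)
    if n=="top":
        roi=np.zeros(b.shape,bool);roi[200:280,145:295]=1
        m=im[200:280,145:295].copy();cv2.imwrite("pics/top_crop.png",cv2.resize(m,None,fx=5,fy=5,interpolation=cv2.INTER_NEAREST))
        nb=(im.max(2)>60)&roi
        cn=max(blobs(nb),key=lambda t:t[0]);cs,_=cv2.findContours(cn[2].astype(np.uint8),0,2)
        rc=cv2.minAreaRect(cs[0]);print(rc);print(cv2.boxPoints(rc).round(1).tolist(),cast(c,cv2.boxPoints(rc),.008).round(4).tolist())
    else:
        roi=np.zeros(b.shape,bool);roi[205:325,175:335]=1
    for nm,m,z in(("blue",b,.035),("red",r,.070)):
        for a,ce,l in blobs(m&roi):
            rc=cv2.minAreaRect(np.argwhere(l)[:,::-1].astype(np.float32))
            print(nm,a,ce.round(1),[np.round(x,1) for x in rc],cast(c,ce,z).round(4))
E
```

```text
top
((219.98226928710938, 239.88536071777344), (60.19585418701172, 134.23779296875), 86.38612365722656)
[[151.10000610351562, 214.10000610351562], [285.1000061035156, 205.60000610351562], [288.8999938964844, 265.70001220703125], [154.89999389648438, 274.20001220703125]] [[0.5479, 0.1898, 0.008], [0.5775, -0.1846, 0.008], [0.4111, -0.1978, 0.008], [0.3811, 0.1736, 0.008]]
blue 8 [235.9 214.1] [array([236., 214.]), array([2., 2.]), np.float64(90.0)] [[ 0.5502 -0.0504  0.035 ]]
blue 7 [188.7 217.1] [array([189., 217.]), array([2., 2.]), np.float64(0.0)] [[0.5398 0.0789 0.035 ]]
blue 123 [264.8 236.8] [array([264.8, 236.5]), array([39.2,  3.1]), np.float64(86.4)] [[ 0.4895 -0.1309  0.035 ]]
blue 6 [238.5 263. ] [array([238.5, 263. ]), array([2., 1.]), np.float64(90.0)] [[ 0.4171 -0.0606  0.035 ]]
blue 12 [191.  265.5] [array([191. , 265.5]), array([3., 2.]), np.float64(90.0)] [[0.408  0.0689 0.035 ]]
red 57 [161.5 243.4] [array([161.5, 243.5]), array([9., 5.]), np.float64(90.0)] [[0.4668 0.1433 0.07  ]]
scene
blue 93 [291.7 227.8] [array([290.7, 227.2]), array([33.6,  3. ]), np.float64(29.7)] [[ 0.4953 -0.1395  0.035 ]]
blue 9 [217.6 257.3] [array([217.8, 257.2]), array([2.8, 2.1]), np.float64(45.0)] [[0.5432 0.0803 0.035 ]]
blue 4 [290.  256.2] [array([290., 256.]), array([1.4, 1.4]), np.float64(45.0)] [[ 0.4175 -0.0587  0.035 ]]
blue 6 [254.  284.5] [array([254. , 284.5]), array([1., 2.]), np.float64(90.0)] [[0.4076 0.0704 0.035 ]]
red 87 [212.2 281. ] [array([212., 281.]), array([14.1,  7.1]), np.float64(45.0)] [[0.4572 0.153  0.07  ]]
```

View pics/top_crop.png

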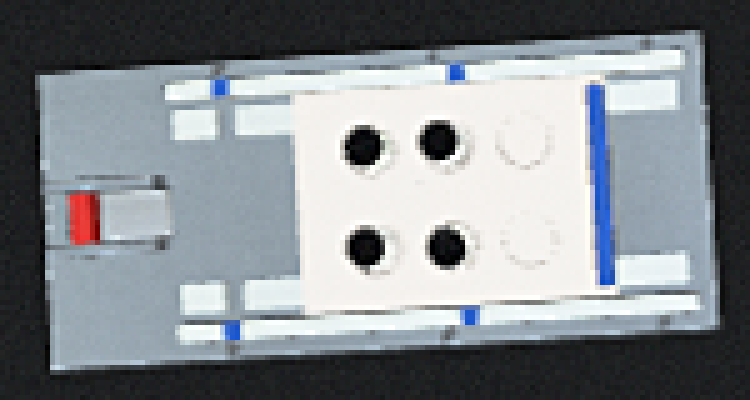

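The crop shows the bed with its four blue marks, the tray on the rails with its lip at crop (600,185), the post at (84,218) and clear space behind the lip. From the marks, bed origin ≈ (0.4786, 0.0092) with +x at yaw 94.4°, and the plate outline agrees. The tray is about 58 mm short. I'll approach from behind the lip.

```bash
cat >> h.py <<'E'
YAW=np.radians(94.4);O=np.array([.4786,.0092]);ex=np.array([np.cos(YAW),np.sin(YAW)]);ey=np.array([-ex[1],ex[0]])
def b2w(x,y,z): return np.r_[O+x*ex+y*ey,z]
def w2b(p): d=np.array(p[:2])-O; return np.round([d@ex*1e3,d@ey*1e3,p[2]*1e3],1)
def delta(x,y,z):   # goal in bed coordinates, tool down with tool x along bed x
    s=ctrl.sense();T=rot(s["tool_rot"])
    off=T.inv().apply(b2w(x,y,z)-s["tcp_pos"])*100
    G=R.from_matrix(np.c_[np.r_[ex,0],np.r_[ey*-1,0],[0,0,-1]])
    tw=(T.inv()*G).as_rotvec(degrees=True)
    print("offset cm",off.round(2),"twist",tw.round(1),"bed tcp mm",w2b(s["tcp_pos"]),"t",s["time"],"F",np.round(s["ft_force"],1))
E
python3 - <<'E'
from h import *
delta(-.18,0,.2)
E
```

```text
offset cm [ 44.21 -39.89   4.45] twist [ -0.1  -0.  -81.5] bed tcp mm [-639.8  378.4  244.1] t 0.2 F [-0.4 -0.4 -0.5]
```

Emit:
carry_out([
  {"twist": [-0.1, 0, -8], "offset": [3.7, -3.3, 0], "jaw": 0.45},
  {"twist": [-0.1, 0, -16], "offset": [7.4, -6.6, 0], "jaw": 0.45},
  {"twist": [-0.1, 0, -24], "offset": [11, -10, 0], "jaw": 0.45},
  {"twist": [-0.1, 0, -32], "offset": [14.7, -13.3, 0], "jaw": 0.45},
  {"twist": [-0.1, 0, -40], "offset": [18.4, -16.6, 0], "jaw": 0.45},
  {"twist": [-0.1, 0, -46], "offset": [22, -20, 0], "jaw": 0.45},
  {"twist": [-0.1, 0, -53], "offset": [25.8, -23.3, 0], "jaw": 0.45},
  {"twist": [-0.1, 0, -60], "offset": [29.5, -26.6, 0], "jaw": 0.45},
  {"twist": [-0.1, 0, -67], "offset": [33.2, -30, 1], "jaw": 0.45},
  {"twist": [-0.1, 0, -74], "offset": [36.8, -33.2, 2], "jaw": 0.45},
  {"twist": [-0.1, 0, -79], "offset": [40.5, -36.6, 3.5], "jaw": 0.45},
  {"twist": [-0.1, 0, -81.5], "offset": [43, -38.8, 4.5], "jaw": 0.45},
  {"twist": [-0.1, 0, -81.5], "offset": [44.2, -39.9, 4.5], "jaw": 0.45},
  {"twist": [-0.1, 0, -81.5], "offset": [44.2, -39.9, 4.5], "jaw": 0.45},
  {"twist": [-0.1, 0, -81.5], "offset": [44.2, -39.9, 4.5], "jaw": 0.45},
  {"twist": [-0.1, 0, -81.5], "offset": [44.2, -39.9, 4.5], "jaw": 0.45},
  {"twist": [-0.1, 0, -81.5], "offset": [44.2, -39.9, 4.5], "jaw": 0.45},
  {"twist": [-0.1, 0, -81.5], "offset": [44.2, -39.9, 4.5], "jaw": 0.45},
])

```text
time: 2.0
tcp_pos: [0.492, -0.1716, 0.1998]
tool_rot: [0.001, 0.68, 0.733, -0.0]
ft_force: [-0.2, -0.6, -0.7]
finger_gap: 0.0396
grasp_force: 0.0
```

Take a wrist view to check alignment before descending.

Run:
```python
from h import *
c=ctrl.camera("wrist");cv2.imwrite("pics/w1.png",c["color"])
print(w2b(c["origin"]))
b,r,g,h=masks(c["color"])
for a,ce,l in blobs(b,20):
    p=np.argwhere(l)[:,::-1].astype(np.float32);bx=cv2.boxPoints(cv2.minAreaRect(p))
    print(a,ce.round(1),bx.round(1).tolist(),[w2b(q).tolist() for q in cast(c,bx,.05 if a>300 else .034)])
delta(-.18,0,.048)
```

```text
[-114.5    0.4  340.2]
147 [366.8  57.1] [[361.0, 51.0], [372.0, 51.0], [372.0, 63.0], [361.0, 63.0]] [[-59.3, -61.4, 34.0], [-59.3, -70.3, 34.0], [-68.3, -70.8, 34.0], [-68.3, -61.9, 34.0]]
146 [201.8  57.9] [[196.0, 52.0], [207.0, 52.0], [207.0, 64.0], [196.0, 64.0]] [[-59.7, 72.0, 34.0], [-59.7, 63.1, 34.0], [-68.7, 63.6, 34.0], [-68.7, 72.6, 34.0]]
1418 [283.9 153.8] [[218.89999389648438, 149.0], [350.0, 147.89999389648438], [350.1000061035156, 158.6999969482422], [219.0, 159.8000030517578]] [[-136.0, 54.3, 50.0], [-135.4, -52.9, 50.0], [-144.1, -53.4, 50.0], [-144.8, 54.7, 50.0]]
offset cm [ 0.13  0.02 15.18] twist [ 0.1  0.1 -0.1] bed tcp mm [-181.1    0.4  199.8] t 2.05 F [0.4 0.3 0.1]
```

View pics/w1.png

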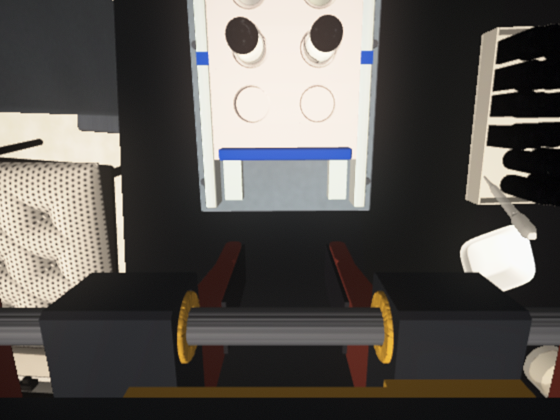

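The wrist view shows the bed centred in the picture. The lip is at rows 148–159, so the rear face is at bed x ≈ −144 mm and square to the rails, and the fingers will come down behind it. Descending now.

Emit:
carry_out([
  {"twist": [0, 0, 0], "offset": [0, 0, 4], "jaw": 0.45},
  {"twist": [0, 0, 0], "offset": [0, 0, 8], "jaw": 0.45},
  {"twist": [0, 0, 0], "offset": [0, 0, 11], "jaw": 0.45},
  {"twist": [0, 0, 0], "offset": [0, 0, 13.5], "jaw": 0.45},
  {"twist": [0, 0, 0], "offset": [0, 0, 15.2], "jaw": 0.45},
  {"twist": [0, 0, 0], "offset": [0, 0, 15.2], "jaw": 0.45},
  {"twist": [0, 0, 0], "offset": [0, 0, 15.2], "jaw": 0.45},
  {"twist": [0, 0, 0], "offset": [0, 0, 15.2], "jaw": 0.45},
])

```text
time: 2.85
tcp_pos: [0.4935, -0.171, 0.0488]
tool_rot: [0.002, 0.68, 0.733, 0.001]
ft_force: [-0.1, 0.5, 0.5]
finger_gap: 0.0398
grasp_force: 0.0
```

Emit:
carry_out([
  {"twist": [0, 0, 0], "offset": [0.4, 0, 0], "jaw": 0.45},
  {"twist": [0, 0, 0], "offset": [0.8, 0, 0], "jaw": 0.45},
  {"twist": [0, 0, 0], "offset": [1.2, 0, 0], "jaw": 0.45},
  {"twist": [0, 0, 0], "offset": [1.6, 0, 0], "jaw": 0.45},
  {"twist": [0, 0, 0], "offset": [2.0, 0, 0], "jaw": 0.45},
  {"twist": [0, 0, 0], "offset": [2.3, 0, 0], "jaw": 0.45},
  {"twist": [0, 0, 0], "offset": [2.6, 0, 0], "jaw": 0.45},
  {"twist": [0, 0, 0], "offset": [2.9, 0, 0], "jaw": 0.45},
  {"twist": [0, 0, 0], "offset": [3.2, 0, 0], "jaw": 0.45},
  {"twist": [0, 0, 0], "offset": [3.5, 0, 0], "jaw": 0.45},
])

```text
time: 3.85
tcp_pos: [0.49, -0.1363, 0.0476]
tool_rot: [0.001, 0.68, 0.733, -0.0]
ft_force: [-0.4, -3.6, -0.1]
finger_gap: 0.0393
grasp_force: 2.2
```

Emit:
carry_out([
  {"twist": [0, 0, 0], "offset": [0.2, 0, 0], "jaw": 0.45},
  {"twist": [0, 0, 0], "offset": [0.4, 0, 0], "jaw": 0.45},
  {"twist": [0, 0, 0], "offset": [0.6, 0, 0], "jaw": 0.45},
  {"twist": [0, 0, 0], "offset": [0.8, 0, 0], "jaw": 0.45},
  {"twist": [0, 0, 0], "offset": [1.0, 0, 0], "jaw": 0.45},
  {"twist": [0, 0, 0], "offset": [1.2, 0, 0], "jaw": 0.45},
  {"twist": [0, 0, 0], "offset": [1.4, 0, 0], "jaw": 0.45},
  {"twist": [0, 0, 0], "offset": [1.6, 0, 0], "jaw": 0.45},
  {"twist": [0, 0, 0], "offset": [1.8, 0, 0], "jaw": 0.45},
  {"twist": [0, 0, 0], "offset": [2.0, 0, 0], "jaw": 0.45},
  {"twist": [0, 0, 0], "offset": [2.2, 0, 0], "jaw": 0.45},
  {"twist": [0, 0, 0], "offset": [2.4, 0, 0], "jaw": 0.45},
  {"twist": [0, 0, 0], "offset": [2.6, 0, 0], "jaw": 0.45},
  {"twist": [0, 0, 0], "offset": [2.8, 0, 0], "jaw": 0.45},
  {"twist": [0, 0, 0], "offset": [3.0, 0, 0], "jaw": 0.45},
  {"twist": [0, 0, 0], "offset": [3.2, 0, 0], "jaw": 0.45},
  {"twist": [0, 0, 0], "offset": [3.4, 0, 0], "jaw": 0.45},
  {"twist": [0, 0, 0], "offset": [3.6, 0, 0], "jaw": 0.45},
  {"twist": [0, 0, 0], "offset": [3.8, 0, 0], "jaw": 0.45},
  {"twist": [0, 0, 0], "offset": [4.0, 0, 0], "jaw": 0.45},
])

```text
time: 5.85
tcp_pos: [0.4869, -0.0958, 0.0476]
tool_rot: [0.001, 0.68, 0.734, 0.0]
ft_force: [0.4, -5.6, 1.1]
finger_gap: 0.0394
grasp_force: 2.6
```

```bash
cat > look.py <<'E'
from h import *
delta(-.095,0,.048)
c=ctrl.camera("wrist");b,r,g,h=masks(c["color"])
for a,ce,l in blobs(b,20):
    bx=cv2.boxPoints(cv2.minAreaRect(np.argwhere(l)[:,::-1].astype(np.float32)))
    print(a,ce.round(1),bx.round(1).tolist())
    for z in((.05,.042) if a>300 else (.034,)): print(z,[w2b(q).tolist() for q in cast(c,bx,z)])
import sys
if len(sys.argv)>1: cv2.imwrite(sys.argv[1],c["color"])
E
python3 look.py pics/w2.png
```

```text
offset cm [ 1.04 -0.02 -0.04] twist [ 0.1  0.1 -0. ] bed tcp mm [-105.4   -0.2   47.6] t 5.85 F [ 0.4 -5.6  1.1]
418 [130.4 182. ] [[119.69999694824219, 171.0], [139.89999389648438, 169.8000030517578], [141.1999969482422, 192.0], [121.0, 193.1999969482422]]
0.05 [[-57.3, 65.1, 50.0], [-56.9, 57.0, 50.0], [-65.8, 57.5, 50.0], [-66.3, 65.6, 50.0]]
0.042 [[-58.4, 68.9, 42.0], [-57.9, 60.4, 42.0], [-67.4, 60.8, 42.0], [-67.9, 69.4, 42.0]]
393 [436.4 180.9] [[426.3999938964844, 191.0], [427.8999938964844, 168.8000030517578], [446.3999938964844, 170.0], [444.8999938964844, 192.1999969482422]]
0.05 [[-65.5, -57.0, 50.0], [-56.6, -56.7, 50.0], [-57.1, -64.1, 50.0], [-66.0, -64.5, 50.0]]
0.042 [[-67.0, -60.3, 42.0], [-57.6, -60.0, 42.0], [-58.1, -67.8, 42.0], [-67.6, -68.3, 42.0]]
5544 [283.9 248. ] [[154.0, 237.0], [413.0, 237.0], [413.0, 259.0], [154.0, 259.0]]
0.05 [[-84.8, 54.1, 50.0], [-84.9, -53.4, 50.0], [-94.7, -54.3, 50.0], [-94.6, 55.0, 50.0]]
0.042 [[-87.5, 57.2, 42.0], [-87.6, -56.5, 42.0], [-97.9, -57.4, 42.0], [-97.8, 58.2, 42.0]]
```

Rear face at −95 mm, so about 10 mm to go. I'll push slowly.

Emit:
carry_out([
  {"twist": [0, 0, 0], "offset": [0.1, 0, 0], "jaw": 0.45},
  {"twist": [0, 0, 0], "offset": [0.2, 0, 0], "jaw": 0.45},
  {"twist": [0, 0, 0], "offset": [0.3, 0, 0], "jaw": 0.45},
  {"twist": [0, 0, 0], "offset": [0.4, 0, 0], "jaw": 0.45},
  {"twist": [0, 0, 0], "offset": [0.5, 0, 0], "jaw": 0.45},
  {"twist": [0, 0, 0], "offset": [0.6, 0, 0], "jaw": 0.45},
  {"twist": [0, 0, 0], "offset": [0.7, 0, 0], "jaw": 0.45},
  {"twist": [0, 0, 0], "offset": [0.8, 0, 0], "jaw": 0.45},
  {"twist": [0, 0, 0], "offset": [0.85, 0, 0], "jaw": 0.45},
  {"twist": [0, 0, 0], "offset": [0.9, 0, 0], "jaw": 0.45},
])

```text
time: 6.9
tcp_pos: [0.4862, -0.0863, 0.0475]
tool_rot: [0.001, 0.679, 0.734, 0.0]
ft_force: [-0.1, 0.2, 0.8]
finger_gap: 0.0395
grasp_force: 0.0
```

```bash
python3 look.py | grep -v "^[34]"
```

```text
offset cm [ 0.08 -0.02 -0.05] twist [0.1 0.  0. ] bed tcp mm [-95.8  -0.2  47.5] t 6.9 F [-0.1  0.2  0.8]
0.05 [[-64.6, -55.1, 50.0], [-55.5, -54.7, 50.0], [-56.0, -64.1, 50.0], [-65.1, -64.7, 50.0]]
0.042 [[-66.7, -58.3, 42.0], [-57.0, -57.9, 42.0], [-57.5, -67.9, 42.0], [-67.2, -68.5, 42.0]]
0.05 [[-56.7, 65.0, 50.0], [-56.3, 55.5, 50.0], [-65.0, 55.9, 50.0], [-65.5, 65.6, 50.0]]
0.042 [[-58.3, 68.7, 42.0], [-57.8, 58.7, 42.0], [-67.1, 59.2, 42.0], [-67.6, 69.4, 42.0]]
5042 [282.6 240. ] [[160.0, 250.0], [160.0, 230.0], [407.0, 230.0], [407.0, 250.0]]
0.05 [[-81.0, 52.1, 50.0], [-72.3, 51.3, 50.0], [-72.3, -50.6, 50.0], [-81.1, -51.4, 50.0]]
0.042 [[-84.0, 55.1, 42.0], [-74.8, 54.3, 42.0], [-74.8, -53.6, 42.0], [-84.1, -54.4, 42.0]]
```

The contact force fell to zero, and the lip's pixel width shrank from 259 to 247, which matches an 8 mm drop. Rear face is at −84 mm, so the tray is docked. Next I retreat, rise, and cross to the lock side with the jaws closed.

Emit:
carry_out([
  {"twist": [0, 0, 0], "offset": [-1, 0, 0], "jaw": 0.45},
  {"twist": [0, 0, 0], "offset": [-2.5, 0, 0], "jaw": 0.45},
  {"twist": [0, 0, 0], "offset": [-2.5, 0, -4], "jaw": 0.45},
  {"twist": [0, 0, 0], "offset": [-2.5, 0, -8], "jaw": 0},
  {"twist": [0, 0, 0], "offset": [-2.5, 0, -12], "jaw": 0},
  {"twist": [0, 0, 0], "offset": [-2.5, 0, -15], "jaw": 0},
  {"twist": [0, 0, 0], "offset": [-1, 0, -15.5], "jaw": 0},
  {"twist": [0, 0, 0], "offset": [3, 0, -15.5], "jaw": 0},
  {"twist": [0, 0, 0], "offset": [7, 0, -15.5], "jaw": 0},
  {"twist": [0, 0, 0], "offset": [11, 0, -15.5], "jaw": 0},
  {"twist": [0, 0, 0], "offset": [15, 0, -15.5], "jaw": 0},
  {"twist": [0, 0, 0], "offset": [19, 0, -15.5], "jaw": 0},
  {"twist": [0, 0, 0], "offset": [23, 0, -15.5], "jaw": 0},
  {"twist": [0, 0, 0], "offset": [25.5, 0, -15.5], "jaw": 0},
  {"twist": [0, 0, 0], "offset": [27.5, 0, -15.5], "jaw": 0},
  {"twist": [0, 0, 0], "offset": [27.5, 0, -15.5], "jaw": 0},
  {"twist": [0, 0, 0], "offset": [27.5, 0, -15.5], "jaw": 0},
])

```text
time: 8.65
tcp_pos: [0.4645, 0.1868, 0.2014]
tool_rot: [0.001, 0.679, 0.734, -0.001]
ft_force: [-0.1, -1.4, 0.5]
finger_gap: 0.0004
grasp_force: 0.0
```

Run:
```python
from h import *
delta(.178,0,.074)
c=ctrl.camera("top");b,r,g,h=masks(c["color"]);cv2.imwrite("pics/top2.png",c["color"])
s=ctrl.camera("scene");im=s["color"];b2,r2,_,_=masks(im)
cv2.imwrite("pics/scene2.png",cv2.resize(im[190:330,150:350],None,fx=4,fy=4,interpolation=cv2.INTER_CUBIC))
roi=np.zeros(b2.shape,bool);roi[205:325,175:335]=1
for a,ce,l in blobs(r2&roi): print("scene red",a,ce,w2b(cast(s,ce,.057)[0]))
roi=np.zeros(b.shape,bool);roi[200:280,145:295]=1
for a,ce,l in blobs(b&roi): print("top blue",a,ce.round(1),w2b(cast(c,ce,.042)[0]))
```

```text
offset cm [ 0.    0.05 12.74] twist [-0.   0.1  0. ] bed tcp mm [178.2   0.4 201.4] t 8.65 F [-0.1 -1.4  0.5]
scene red 278 [188.97482014 210.36330935] [  10.9 -258.6   57. ]
scene red 418 [200.61722488 241.31818182] [  70.4 -129.7   57. ]
scene red 85 [212.15294118 280.92941176] [138.2  -0.2  57. ]
top blue 8 [235.9 214.1] [-65.6 -66.4  42. ]
top blue 7 [188.7 217.1] [ 63.5 -65.9  42. ]
top blue 121 [242.8 238.3] [-80.9   0.5  42. ]
top blue 6 [238.5 263. ] [-65.5  66.4  42. ]
top blue 12 [191.  265.5] [63.6 65.6 42. ]
```

View pics/scene2.png

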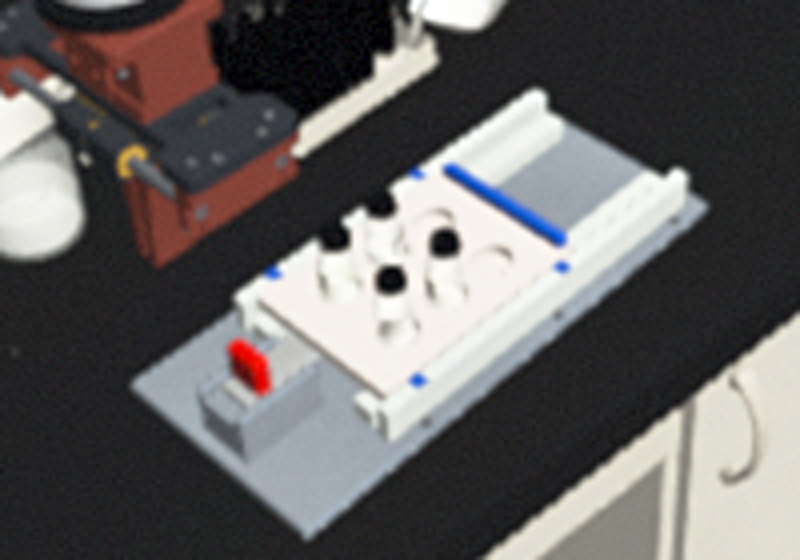

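The view shows the tray flat in the notches, all four vials upright, the lip at (505,205), and the red post at (250,368), still open. The fingers (dark red, upper left) hang outside the bed's end. Descend beyond the post and make contact.

Emit:
carry_out([
  {"twist": [0, 0, 0], "offset": [0, 0, 4], "jaw": 0},
  {"twist": [0, 0, 0], "offset": [0, 0, 8], "jaw": 0},
  {"twist": [0, 0, 0], "offset": [0, 0, 11], "jaw": 0},
  {"twist": [0, 0, 0], "offset": [0, 0, 12.7], "jaw": 0},
  {"twist": [0, 0, 0], "offset": [0, 0, 12.7], "jaw": 0},
  {"twist": [0, 0, 0], "offset": [0, 0, 12.7], "jaw": 0},
  {"twist": [0, 0, 0], "offset": [0, 0, 12.7], "jaw": 0},
])

```text
time: 9.45
tcp_pos: [0.4661, 0.1871, 0.0764]
tool_rot: [0.001, 0.68, 0.733, 0.001]
ft_force: [0.3, 0.0, 0.4]
finger_gap: 0.001
grasp_force: 0.0
```

Emit:
carry_out([
  {"twist": [0, 0, 0], "offset": [-0.3, 0, 0], "jaw": 0},
  {"twist": [0, 0, 0], "offset": [-0.6, 0, 0], "jaw": 0},
  {"twist": [0, 0, 0], "offset": [-0.9, 0, 0], "jaw": 0},
  {"twist": [0, 0, 0], "offset": [-1.2, 0, 0], "jaw": 0},
  {"twist": [0, 0, 0], "offset": [-1.5, 0, 0], "jaw": 0},
  {"twist": [0, 0, 0], "offset": [-1.8, 0, 0], "jaw": 0},
  {"twist": [0, 0, 0], "offset": [-2.1, 0, 0], "jaw": 0},
  {"twist": [0, 0, 0], "offset": [-2.4, 0, 0], "jaw": 0},
  {"twist": [0, 0, 0], "offset": [-2.7, 0, 0], "jaw": 0},
  {"twist": [0, 0, 0], "offset": [-3.0, 0, 0], "jaw": 0},
  {"twist": [0, 0, 0], "offset": [-3.2, 0, 0], "jaw": 0},
])

```text
time: 10.55
tcp_pos: [0.4676, 0.1553, 0.0753]
tool_rot: [0.001, 0.68, 0.734, 0.0]
ft_force: [-0.1, 1.7, -2.1]
finger_gap: 0.0004
grasp_force: 0.8
```

Run:
```python
from h import *
delta(.14,0,.074)
s=ctrl.camera("scene");im=s["color"];b2,r2,_,_=masks(im)
cv2.imwrite("pics/scene3.png",cv2.resize(im[190:330,150:350],None,fx=4,fy=4,interpolation=cv2.INTER_CUBIC))
```

```text
offset cm [-0.65 -0.03  0.13] twist [ 0.1  0.  -0. ] bed tcp mm [146.5  -0.3  75.3] t 10.55 F [-0.1  1.7 -2.1]
```

View pics/scene3.png

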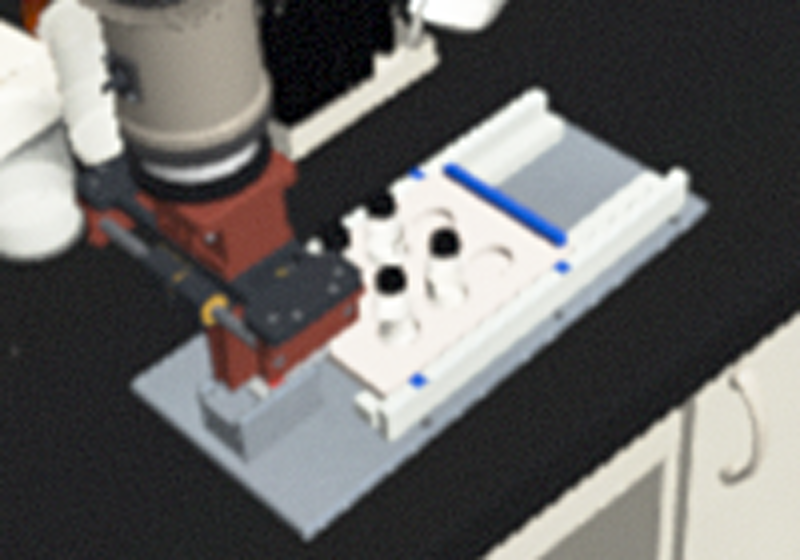

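The fingers are on the post at 1.7 N, and the vials are clear of the gripper. I'll continue pushing to the stop.

Emit:
carry_out([
  {"twist": [0, 0, 0], "offset": [-0.2, 0, 0], "jaw": 0},
  {"twist": [0, 0, 0], "offset": [-0.4, 0, 0], "jaw": 0},
  {"twist": [0, 0, 0], "offset": [-0.6, 0, 0], "jaw": 0},
  {"twist": [0, 0, 0], "offset": [-0.8, 0, 0], "jaw": 0},
  {"twist": [0, 0, 0], "offset": [-1.0, 0, 0], "jaw": 0},
  {"twist": [0, 0, 0], "offset": [-1.2, 0, 0], "jaw": 0},
  {"twist": [0, 0, 0], "offset": [-1.3, 0, 0], "jaw": 0},
])

```text
time: 11.3
tcp_pos: [0.4685, 0.1447, 0.0755]
tool_rot: [-0.0, 0.679, 0.734, 0.002]
ft_force: [-1.1, 9.9, -4.2]
finger_gap: 0.0003
grasp_force: 4.7
```

Emit:
carry_out([
  {"twist": [0, 0, 0], "offset": [-0.1, 0, 0], "jaw": 0},
  {"twist": [0, 0, 0], "offset": [-0.2, 0, 0], "jaw": 0},
  {"twist": [0, 0, 0], "offset": [-0.3, 0, 0], "jaw": 0},
  {"twist": [0, 0, 0], "offset": [-0.4, 0, 0], "jaw": 0},
])

```text
time: 11.7
tcp_pos: [0.4685, 0.1444, 0.0757]
tool_rot: [-0.002, 0.678, 0.735, 0.004]
ft_force: [-3.2, 19.0, -6.2]
finger_gap: 0.0002
grasp_force: 9.2
```

The resistance rises at TCP bed x ≈ 136 mm. I'll back off, lift clear, and measure whether the slide is home.

Emit:
carry_out([
  {"twist": [0, 0, 0], "offset": [1, 0, 0], "jaw": 0},
  {"twist": [0, 0, 0], "offset": [3, 0, 0], "jaw": 0},
  {"twist": [0, 0, 0], "offset": [5, 0, -3], "jaw": 0},
  {"twist": [0, 0, 0], "offset": [6, 0, -7], "jaw": 0},
  {"twist": [0, 0, 0], "offset": [6, 0, -11], "jaw": 0},
  {"twist": [0, 0, 0], "offset": [6, 0, -13], "jaw": 0},
  {"twist": [0, 0, 0], "offset": [6, 0, -13], "jaw": 0},
])

```text
time: 12.4
tcp_pos: [0.4658, 0.1987, 0.2083]
tool_rot: [0.003, 0.68, 0.733, 0.002]
ft_force: [-0.6, 0.3, 0.1]
finger_gap: 0.0006
grasp_force: 0.0
```

Run:
```python
from h import *
delta(.178,0,.074)
s=ctrl.camera("scene");im=s["color"];r2=masks(im)[1]
cv2.imwrite("pics/scene4.png",cv2.resize(im[230:320,170:300],None,fx=6,fy=6,interpolation=cv2.INTER_CUBIC))
roi=np.zeros(r2.shape,bool);roi[255:325,195:240]=1
for a,ce,l in blobs(r2&roi): print("scene red",a,ce,w2b(cast(s,ce,.057)[0]))
```

```text
offset cm [-1.18 -0.27 13.43] twist [ 0.4  0.  -0.1] bed tcp mm [189.9  -1.8 208.3] t 12.4 F [-0.6  0.3  0.1]
scene red 83 [218.97590361 276.5060241 ] [118.3   1.   57. ]
```

View pics/scene4.png

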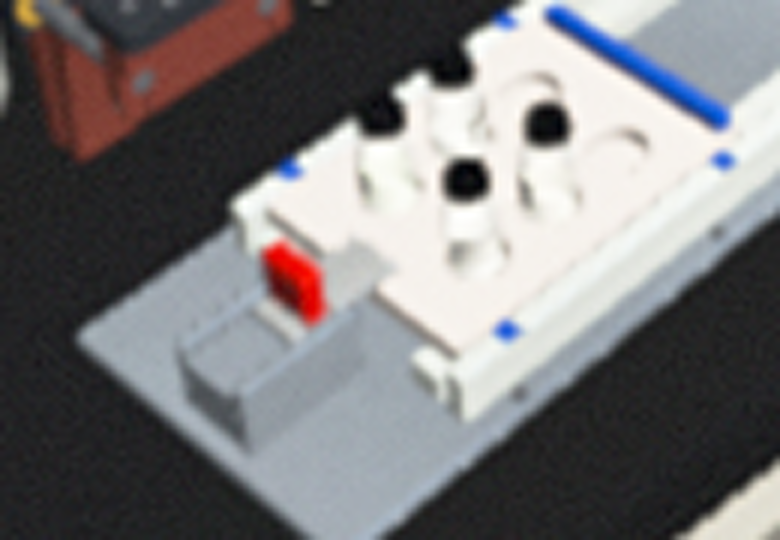

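The post now stands at (295,283) and the steel tongue lies over the tray's front edge at about (365,260). The post moved about 20 mm to a hard stop. I'll check the tongue overlap numerically.

Run:
```python
from h import *
s=ctrl.camera("scene")
for n,p,z in(("tip L",(350,240),.042),("tip R",(395,268),.042),("tray edge L",(270,208),.034),("tray edge R",(455,352),.034),("tray edge by tongue",(378,290),.034)):
    print(n,w2b(cast(s,[170+(p[0]-2.5)/6,230+(p[1]-2.5)/6],z)[0]))
# red post profile along bed x in the top view before/after
a=cv2.imread("pics/top0.png");t=ctrl.camera("top")
for im in(a,t["color"]):
    r=masks(im)[1];r[:200]=0;r[280:]=0;r[:,:145]=0;r[:,200:]=0
    for n,ce,l in blobs(r,8): print(n,ce.round(2),w2b(cast(t,ce,.07)[0]))
g=cv2.cvtColor(t["color"],cv2.COLOR_BGR2GRAY);print(g[236:250:2,150:200:1][3])
```

```text
tip L [ 80.4 -11.9  42. ]
tip R [78.3 13.5 42. ]
tray edge L [ 86.5 -57.2  34. ]
tray edge R [87.9 58.7 34. ]
tray edge by tongue [86.6 11.3 34. ]
57 [161.47 243.42] [134.6   1.4  70. ]
52 [168.88 242.46] [1.146e+02 1.000e-01 7.000e+01]
[ 29  31  27  39 150 170 160 161 161 162 164 160 164 166 162 147 123 102
 110 115  79  40 132 184 194 190 191 189 189 188 189 188 191 190 191 192
 158 228 245 242 241 242 242 242 241 241 241 242 241 242]
```

Run:
```python
from h import *
from scipy.ndimage import map_coordinates
a=cv2.imread("pics/top0.png");t=ctrl.camera("top");z=.042
xs=np.arange(.060,.150,.002)
for im in(a,t["color"]):
    g=cv2.cvtColor(im,cv2.COLOR_BGR2GRAY).astype(float)
    pr=np.mean([map_coordinates(g,proj(t,np.array([b2w(x,y,z) for x in xs]))[:,::-1].T,order=1) for y in(-.007,-.003,.003,.007)],0)
    print([(int(x*1e3),int(v)) for x,v in zip(xs.round(3),pr)])
```

```text
[(60, 158), (62, 158), (64, 158), (66, 159), (68, 159), (70, 159), (72, 159), (74, 159), (76, 159), (78, 159), (80, 159), (82, 159), (84, 159), (86, 160), (88, 160), (90, 159), (92, 162), (94, 169), (96, 181), (98, 190), (100, 192), (102, 190), (104, 189), (106, 189), (108, 189), (110, 189), (112, 188), (114, 189), (116, 189), (118, 189), (120, 190), (122, 189), (124, 189), (126, 189), (128, 194), (130, 185), (132, 151), (134, 65), (136, 60), (138, 81), (140, 106), (142, 112), (144, 108), (146, 107), (148, 113)]
[(60, 241), (62, 241), (64, 241), (66, 242), (68, 243), (70, 238), (72, 223), (74, 189), (76, 191), (78, 191), (80, 188), (82, 188), (84, 189), (86, 189), (88, 190), (90, 189), (92, 189), (94, 189), (96, 189), (98, 190), (100, 190), (102, 190), (104, 191), (106, 194), (108, 191), (110, 176), (112, 130), (114, 71), (116, 55), (118, 84), (120, 108), (122, 111), (124, 106), (126, 101), (128, 114), (130, 131), (132, 149), (134, 163), (136, 164), (138, 163), (140, 163), (142, 164), (144, 163), (146, 162), (148, 161)]
```

In the top view the tongue tip moved from about 95 to 73 mm, a 12 mm overlap. With the hard stop, that means the slide is fully home. The tray is docked, the vials are upright and the arm is clear, so I'm handing in.

```bash
python3 -c "
from bench import ctrl
print(ctrl.job_done())"
```

```text
the job is handed in; nothing more can be done
None
```

The tray dropped into its notches, the lock slide is fully home with its tongue about 12 mm over the tray's front edge, the vials look upright in the last picture, and the job is handed in (no verdict was returned).

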